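Snap a necklace clasp shut with bench-held pliers

ROBOT

A 6-joint arm with a two-finger parallel gripper is mounted at the origin on the work surface. World frame = base frame: x ahead of the robot, y to its left, z up, the work surface at z = 0. Lengths are in mm, angles in rad, forces in N, time in s.
With the tool pointing down it reaches from about 350 to 775 mm from the base axis. Payload 5.5 kg.
Tool frame: the origin (TCP) lies midway between the tips of the shut fingers; the grasp point (between the pads) lies 19 mm behind it; z points along the fingers, y is the direction in which the jaws open and shut (so a half turn about z gives the same grasp; the last joint's range is limited). The gripper opens to 85 mm and grips with 20 to 120 N. Pads are 22 mm wide; open, the fingers measure 114 mm over their backs; the gripper's body (76 mm by 85 mm) begins 54 mm behind the grasp point. The pads swing forward as they close: fully open they stand 13 mm farther back than shut.
Start: joints at [-1.266, 0.313, 0.046, 1.304, 0, 1.431], TCP at [247.411, -519.095, 231.323] pointing down, gripper open.
Joint ranges: [-2.76, 2.76], [-0.86, 1.69], [-1.03, 1.26], [-2.2, 2.34], [-1.47, 1.5], [-3.14, 3.14]. Speed limits (rad/s): [2.57, 2.57, 3.14, 3.14, 3.14, 3.14].

INTERFACE

Orientations are given as a unit quaternion [x, y, z, w].
In Python, from plant import ctrl gives the robot as it stands. The module is installed in compiled form; this text tells all that it offers.
- The arm moves only by the tool play_rows, never from a script. Its argument "commands" is a list of rows, each a list of 5 numbers: the opening, from -1 (shut) to 1 (fully open), then the shift along the world's x, y, z in m, then the turn about the world's z in degrees. A call has 1 to 10 rows; each row shifts and turns the commanded pose from where the row before left it; what a row does not reach is not made up. A row lasts 1/10 s, in which the tool goes at most 50 mm and 8.59 degrees, less where a joint would pass 70% of its speed; a pose out of reach is approached as far as the arm can. A call with a gripper value outside its range is refused whole. The fingers move at their own pace and stop on an object; "newtons" is the grip in N (left out, the last holds). Time passes only in rows, so rows that do not move let the fingers close. It gives the time, the measured TCP pose, the force and the opening at its end, in the units of the state.
- ctrl.state(): the state, without advancing time (a new reading comes with each control period).
- ctrl.snapshot(name): name is "scene" or "top" or "wrist"; returns (picture, depth): 384x512x3 uint8, red, green, blue; 384x512 float32, mm along the optical axis (not along the pixel's ray), 0 where there is no reading.
- ctrl.camera_model(name): a dict with "K" (3x3 intrinsics, pixels), "world_from_camera" (4x4, takes a point from camera to world coordinates). Camera axes: x right, y down, z forward; pixel columns grow to the right and rows downward; lengths in mm; the calibration is good to about 2 mm. A picture is of the moment at which its call begins: read the wrist's pose just before it. camera_model takes no time and is no camera call; for the wrist camera it gives the pose at the moment of the call.
- ctrl.sign_off(): hands the job in, once; it reports no verdict.
The state is a dict: "clock": time; "q": joint angles; "joint_vel": joint speeds; "joint_efforts": joint torques, N m; "tool_pos": TCP position; "ee_rot": TCP orientation; "wrist_force": force on the tool from outside, world axes, zero at the start; "ft_torque": the same for the moment, N m; "grip_width": opening from 0.0 (shut) to 1.0 (fully open).
Only numpy, scipy, OpenCV 4.12 (cv2) and the standard library are available. Lean on these libraries where they do the work, as an engineer would, in place of code of your own. Each camera call takes 0.05 s, during which the arm holds its last target. There are 200 camera calls.

TASK

Take the tongue half of the clasp out of the sorting tray and lay it in the little channel between the open jaws of the pliers, its round knob pointing at the mouth of the box half. Then press the free handle of the pliers towards the clamped one until the tongue clicks fully home in the box, pressing gently (never more than 15 N on the pliers), and let go so that the pliers spring open again. Snap it with the pliers, not with the fingers, and leave the other things on the desk where they are.

Things in the scene. Friction and masses are not known exactly. Their poses are not given: they have to be found in the camera images.
- stand: Wooden board fixed on the desk, 12 mm thick, carrying pliers that lie flat. Origin: on the desk, under the pliers' hinge; +x to the jaws, -x to the handles, z up. Board: x -150 to +95 mm, y -60 to +60. Jaw on the +y side and handle on the -y side are fixed (aluminium clamp over that handle, at x -100, 50 mm high). The pliers lie 16 to 36 mm above the desk.
- channel (a point): Middle of the floor of the guide channel on the board, 12 mm above the desk, at x 60, y -11 mm of the stand; same axes as the stand. The channel is open at the top, runs along y from 19 mm before to 19 mm past this point, 24 mm wide at the floor between two rails 6.5 mm high that lean outwards (29 mm apart at the top, 38 mm over all), and leads in +y to the mouth of the box half.
- pliers (a joint): Hinge angle of the moving half of the pliers, rad: 0 = sprung fully open (start), grows as it closes (counter-clockwise from above), limit 0.85. Its handle is on the stand's +y side and is pressed to -y; its jaw, on the -y side, then moves to +y and pushes the tongue along the channel. A spring opens it again (1 to 2 N at the handle).
- hinge (a point): Hinge of the pliers, vertical, top of the rivet, 36 mm above the desk. The moving jaw pushes with a round upright die (radius 5 mm) 62 mm from here, which is screwed out by an unmeasured 0 to 16 mm, different every time: so the angle at which the clasp is home cannot be known beforehand (about 0.28 to 0.7 rad) and must be felt.
- handle_mid (a point): Middle of the moving handle, on the axis of its round rubber grip (18 mm diameter, axis level, 25 mm above the desk), 122 mm from the hinge, circling round it; the grip reaches from 55 to 142 mm from the hinge. Felt here: 2 N at first, then up to about 7 N as the catches spread, back to 2 N at the click; some 4 mm further the jaws bear hard and the force climbs steeply.
- clasp_box: Box half of the clasp, brass with a blue stone on top, 36 mm wide, 26 mm long, 30 mm high, held fixed at the fixed jaw. Origin: on the board (12 mm above the desk) at the middle of its mouth, the flat face that the tongue's block must meet; 9 to 15 mm from the stand's x axis. +y points into the box, along the channel. Two spring catches inside grip the tongue's knob.
- tongue_mid (a point): Tongue half of the clasp, loose: brass block with a blue stone on top, 22 (x) x 20 (y) x 24 mm high; a round knob on a neck (12 mm across) reaches 13.5 mm out of its +y face. This point: centre of the block; +y to the knob, z up. Grasp it across x. Home: +y face at the box's mouth (this point at y -10 mm in clasp_box). Lay it with that face 10 to 16 mm from the mouth: the catches begin at 9.5.
- tongue: The same tongue half; origin at the middle of the block's underside.
- tray: Grey sorting tray fixed on the desk, 130 x 190 mm, walls 12 mm high and 4 mm thick, floor 4 mm above the desk. Origin: centre of its underside. The tongue, the link and the spacer lie in it in a row along its y, 58 mm apart, in any order.
- link: Brass ring, 30 mm across, 9 mm high, loose in the tray; bystander. Origin: centre of its underside.
- spacer: Brass bar with two blue dots, 12 x 30 x 14 mm, loose in the tray; bystander. Origin: centre of its underside.
- polish: Green glass bottle with black cap, 28 mm across, 70 mm high; bystander. Origin: centre of its underside.
- dish: White bowl, 100 mm across, 30 mm high; bystander. Origin: centre of its underside.
- pen_cup: Black cup, 76 mm across, 100 mm high; bystander. Origin: centre of its underside.
- mouse: Black computer mouse, about 76 x 62 x 33 mm; bystander. Origin on its underside.
- cabochon: Blue domed stone, 28 mm across, 12 mm high, loose on the desk; bystander. Origin: centre of its underside.

How it is judged:
By the outcome, as a careful person would: the job done as asked, in the order asked, and still so for the second after the job is handed in, with the robot touching nothing.
It also fails if it takes over 69 s, if anything falls off the work surface, if the arm or the gripper's body presses on something with over 40 N, if the wrist force passes 120 N, or if a joint passes its speed limit or range.

## Working session

There is one attempt and no reset: what is moved stays moved. The work goes in short steps, Python scripts to look and compute and a tool call to move; the robot and the scene stay as the last step left them, time stands still between calls to the robot, and variables do not carry over. Pictures are saved under pics/ and viewed, about 8 in all and at most 12, crops included, and the job is handed in when it is done.

Besides the shell and the picture viewer there is one more tool, called after "Call:" as name(argument=value, ...) on one line, values as JSON. play_rows: Moves the arm, as the interface text tells. Its arguments: {"type":"object","properties":{"commands":{"type":"array","items":{"type":"array","items":{"type":"number"}}},"newtons":{"type":"number"}},"required":["commands"]}

```bash
mkdir -p pics; cat > h.py <<'E'
import numpy as np,cv2
from plant import ctrl
def snap(n,f):
    m=ctrl.camera_model(n);p,d=ctrl.snapshot(n)
    np.savez('pics/'+f,p=p,d=d,K=m['K'],T=m['world_from_camera'])
    cv2.imwrite(f'pics/{f}.png',p[:,:,::-1]);return p,d,np.array(m['K']),np.array(m['world_from_camera'])
def load(f):
    z=np.load(f'pics/{f}.npz');return z['p'],z['d'],z['K'],z['T']
def ray(uv,z,K,T):
    uv=np.atleast_2d(np.array(uv,float));r=np.c_[uv,np.ones(len(uv))]@np.linalg.inv(K).T@T[:3,:3].T
    o=T[:3,3];return o+r*((z-o[2])/r[:,2])[:,None]
def cloud(d,K,T):
    v,u=np.indices(d.shape);c=np.stack([(u-K[0,2])/K[0,0]*d,(v-K[1,2])/K[1,1]*d,d],-1)
    return c@T[:3,:3].T+T[:3,3]
E
python3 - <<'E'
from h import *
p,d,K,T=snap('top','top0');p2,d2,K2,T2=snap('scene','scene0')
print(K,T.round(3),K2,T2.round(3));print(ctrl.state())
im=np.vstack([cv2.imread('pics/top0.png'),])
cv2.imwrite('pics/top0b.png',cv2.resize(im,(800,600),interpolation=cv2.INTER_CUBIC))
E
```

```text
[[434.77788638   0.         263.08640984]
 [  0.         434.77788638 190.7129236 ]
 [  0.           0.           1.        ]] [[ 5.000000e-03 -9.890000e-01  1.450000e-01  4.572670e+02]
 [-1.000000e+00 -5.000000e-03 -0.000000e+00 -3.977000e+01]
 [ 1.000000e-03 -1.450000e-01 -9.890000e-01  1.026865e+03]
 [ 0.000000e+00  0.000000e+00  0.000000e+00  1.000000e+00]] [[353.50281497   0.         253.59677053]
 [  0.         353.50281497 195.83106773]
 [  0.           0.           1.        ]] [[-2.810000e-01  6.980000e-01 -6.580000e-01  1.211834e+03]
 [ 9.600000e-01  2.030000e-01 -1.940000e-01  1.566220e+02]
 [-1.000000e-03 -6.860000e-01 -7.270000e-01  7.179160e+02]
 [ 0.000000e+00  0.000000e+00  0.000000e+00  1.000000e+00]]
{'clock': 0.1, 'q': array([-1.26559914e+00,  3.13943327e-01,  4.50702911e-02,  1.30359609e+00,
        5.82564246e-06,  1.43123086e+00]), 'joint_vel': array([ 0.00095958, -0.00287367,  0.00334657, -0.00022997, -0.00152085,
        0.00160047]), 'joint_efforts': array([ 1.92738393e-03, -4.81725097e+01,  2.99244082e+01,  1.27087411e-02,
       -9.40078939e-05, -1.48336494e-05]), 'tool_pos': array([ 247.26009699, -518.60770362,  230.47866671]), 'ee_rot': array([ 9.75374665e-01,  2.20552857e-01, -6.62851612e-05, -8.33773950e-04]), 'wrist_force': array([-0.50089533,  0.28525607,  0.71988864]), 'ft_torque': array([0.02630461, 0.00502642, 0.02650023]), 'grip_width': 0.9988015896862399}
```

View pics/top0b.png

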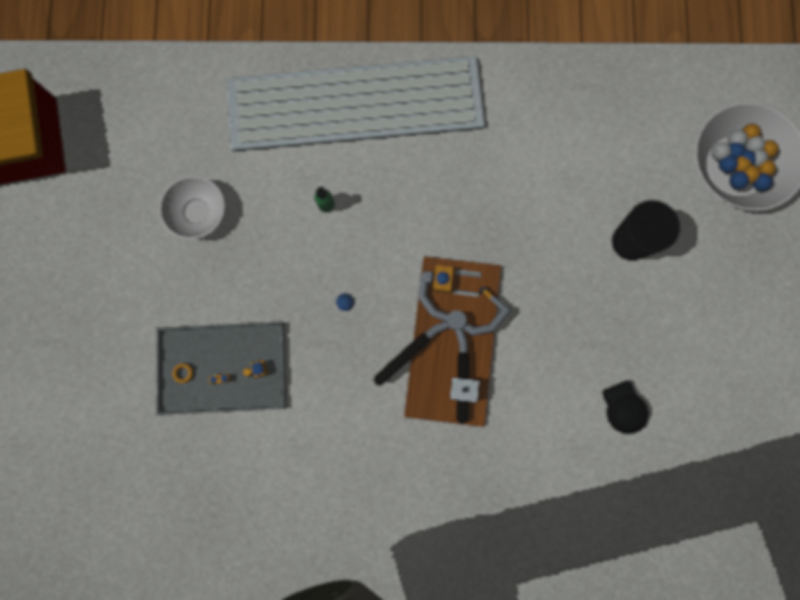

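View pics/scene0.png

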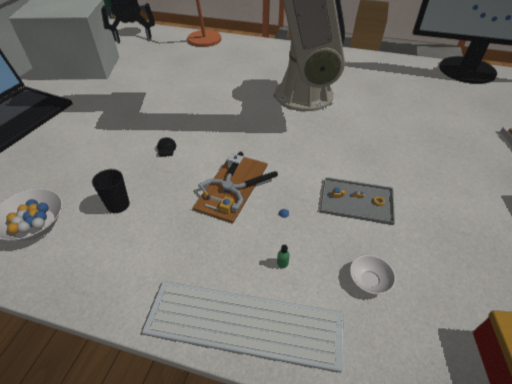

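The top view (800×600 version) shows the board with corners near (424,257), (503,265), (487,425), (405,416), the hinge at (456,319) and the box at (443,278). The free handle tip is at (380,380). The tongue is at (258,369) with its knob to the left, and the spacer and ring lie further left. Next I'll measure.

```bash
python3 - <<'E'
from h import *
p,d,K,T=load('top0')
hsv=cv2.cvtColor(p,cv2.COLOR_RGB2HSV);C=cloud(d,K,T)
m=cv2.inRange(hsv,(3,90,40),(20,255,170)); m[:150]=0;m[300:]=0;m[:,:240]=0;m[:,340:]=0
m=cv2.morphologyEx(m,cv2.MORPH_CLOSE,np.ones((9,9)))
c=max(cv2.findContours(m,0,2)[0],key=cv2.contourArea)
r=cv2.minAreaRect(c);b=cv2.boxPoints(r);print(b*1.5625)
w=ray(b,12,K,T);print(w.round(1))
for i in range(4):
    e=w[(i+1)%4]-w[i];print(np.linalg.norm(e).round(1),np.degrees(np.arctan2(e[1],e[0])).round(2))
print('centre',w.mean(0))
# tray things
def blobs(m,z,name,x0,x1,y0,y1):
    for c in cv2.findContours(m,0,2)[0]:
        M=cv2.moments(c)
        if M['m00']<4: continue
        u,v=M['m10']/M['m00'],M['m01']/M['m00']
        if x0<u<x1 and y0<v<y1: print(name,(u,v),M['m00'],ray((u,v),z,K,T).round(1), C[int(v),int(u)].round(1))
blobs(cv2.inRange(hsv,(100,120,50),(125,255,255)),28,'blue',90,340,150,280)
blobs(cv2.inRange(hsv,(10,130,120),(28,255,255)),20,'brass',90,340,150,280)
print('hinge',ray((456/1.5625,319/1.5625),36,K,T))
print('htip',ray((380/1.5625,380/1.5625),25,K,T))
E
```

```text
[[404.0258  417.33456]
 [420.70776 256.07538]
 [500.61765 264.34192]
 [483.9357  425.6011 ]]
[[ 428.5  -30.7   12. ]
 [ 670.8  -54.6   12. ]
 [ 658.5 -176.2   12. ]
 [ 417.1 -148.2   12. ]]
243.4 -5.63
122.2 -95.74
243.0 173.39
118.1 84.45
centre [ 543.74483559 -102.41854794   12.        ]
blue (164.46236559139783, 235.56989247311827) 15.5 [[499.  184.8  28. ]] [500.3 186.   27.8]
blue (220.1380471380471, 193.1380471380471) 49.5 [[597.6  59.4  28. ]] [600.3  61.4  11.1]
blue (282.8641975308642, 177.82716049382714) 13.5 [[634.4 -86.2  28. ]] [633.7 -83.5  42.9]
brass (157.5686274509804, 237.5686274509804) 8.5 [[494.7 202.3  20. ]] [496.  203.7  20.1]
brass (282.5333333333333, 182.9904761904762) 17.5 [[623.5 -85.8  20. ]] [623.2 -83.8  36.1]
brass (283.4573643410853, 171.8372093023256) 21.5 [[650.1 -88.   20. ]] [649.3 -86.2  34.5]
hinge [[ 571.78086218 -106.29339347   36.        ]]
htip [[482.61453855   4.71060227  25.        ]]
```

Call:
play_rows(commands=[[1,0.025,0.04,0,6],[1,0.025,0.04,0,6],[1,0.025,0.04,0,6],[1,0.025,0.04,0,6],[1,0.025,0.04,0,6],[1,0.025,0.04,0,6],[1,0.025,0.04,0,6],[1,0.025,0.04,0,6],[1,0.025,0.04,0,6],[1,0.025,0.04,0.02,5]])

```text
clock: 1.1
tool_pos: [495.9, -117.5, 248.5]
ee_rot: [0.739, 0.674, -0.001, -0.002]
wrist_force: [0.9, -0.2, 0.9]
grip_width: 0.999
```

```bash
python3 - <<'E'
from h import *
s=ctrl.state();print(s['tool_pos'],s['ee_rot'],s['q'])
p,d,K,T=snap('wrist','w1');print(K,T.round(3))
cv2.imwrite('pics/w1b.png',cv2.resize(cv2.imread('pics/w1.png'),(800,600)))
E
```

```text
[ 495.90481534 -117.51570981  248.47150993] [ 0.73893279  0.67377417 -0.00111893 -0.00233256] [-3.90287370e-01  1.85900501e-01 -7.91191160e-02  1.31095073e+00
 -3.14322945e-05  1.27269018e+00]
[[266.57349401   0.         254.04535311]
 [  0.         266.57349401 189.74409348]
 [  0.           0.           1.        ]] [[ 9.96000e-01 -8.70000e-02 -3.30000e-02  5.04839e+02]
 [-9.30000e-02 -9.41000e-01 -3.25000e-01 -3.26570e+01]
 [-3.00000e-03  3.27000e-01 -9.45000e-01  3.91479e+02]
 [ 0.00000e+00  0.00000e+00  0.00000e+00  1.00000e+00]]
```

View pics/w1b.png

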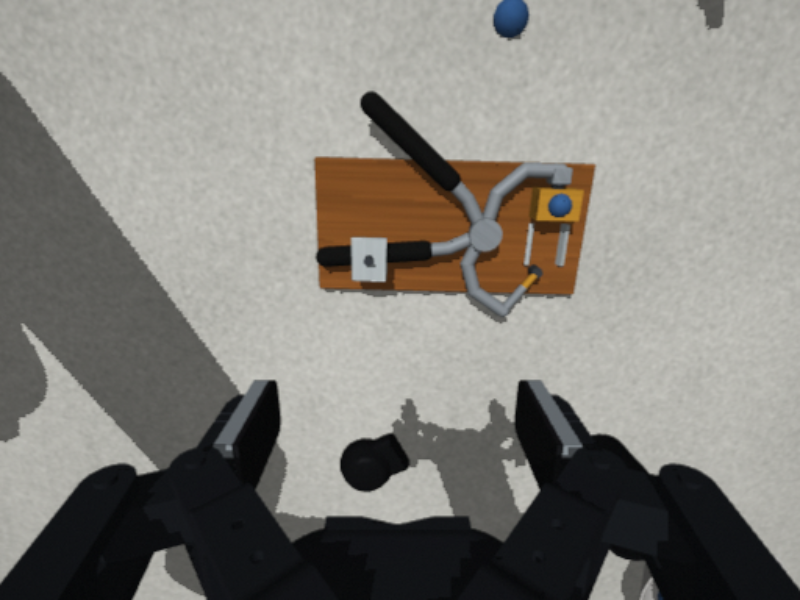

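The wrist view (800×600 version) shows the hinge at (485,235) and the box with its blue stone at (560,205). The rails run along (530,225)–(528,265) and (566,225)–(561,265), the die is at (534,272), and the free handle runs from (455,183) to (370,100).

```bash
cat >> h.py <<'E'
def rect(m,z,K,T,lab=''):
    c=max(cv2.findContours(m,0,2)[0],key=cv2.contourArea)
    b=cv2.boxPoints(cv2.minAreaRect(c));w=ray(b,z,K,T)
    e=[w[(i+1)%4]-w[i] for i in range(4)]
    print(lab,cv2.contourArea(c),w.mean(0).round(1),[(np.linalg.norm(k).round(1),np.degrees(np.arctan2(k[1],k[0])).round(1)) for k in e])
    return c,w
E
python3 - <<'E'
from h import *
p,d,K,T=load('w1');hsv=cv2.cvtColor(p,cv2.COLOR_RGB2HSV);C=cloud(d,K,T)
roi=np.zeros(d.shape,np.uint8);roi[95:195,195:390]=255
m=cv2.inRange(hsv,(3,90,40),(20,255,170))&roi
m=cv2.morphologyEx(m,cv2.MORPH_CLOSE,np.ones((15,15)))
c,w=rect(m,12,K,T,'board')
a=cv2.approxPolyDP(cv2.convexHull(c),6,True)[:,0];print(a,ray(a,12,K,T).round(1))
H=C[...,2]
print('depth board',np.median(H[(m>0)&(H<20)]))
def pts(sel,l):
    q=C[sel&(roi>0)];print(l,len(q),q.mean(0).round(1),q.min(0).round(1),q.max(0).round(1));return q
br=cv2.inRange(hsv,(12,130,120),(28,255,255))>0
box=(H>38)&(H<48)
u0=np.zeros(d.shape,bool);u0[115:145,335:380]=1
q=pts(box&u0,'boxtop')
rr=cv2.minAreaRect(q[:,:2].astype(np.float32));print(rr)
b=pts((cv2.inRange(hsv,(100,120,50),(125,255,255))>0)&u0,'stone')
u0[:]=0;u0[138:165,298:322]=1
hq=pts((H>33)&u0,'hinge')
u0[:]=0;u0[55:120,225:295]=1
g=C[(H>22)&u0];print('handle',len(g),g[:,2].max());gm=g[g[:,2]>30]
vx,vy,x,y=cv2.fitLine(gm[:,:2].astype(np.float32),2,0,.1,.1).ravel();print((x,y),np.degrees(np.arctan2(vy,vx)),gm.min(0),gm.max(0))
u0[:]=0;u0[140:172,330:368]=1
ok=(H>15.5)&(H<22)&u0
n,l,s,cc=cv2.connectedComponentsWithStats(ok.astype(np.uint8))
for i in range(1,n):
    if s[i,4]>15:
        k=C[l==i];print('rail',s[i],k.mean(0).round(1),cv2.minAreaRect(k[:,:2].astype(np.float32)))
u0[:]=0;u0[165:190,325:350]=1
k=C[u0&(H>22)];print('die zone',len(k)); print(np.array([C[174,342],C[176,340],C[172,343]]).round(1))
E
```

```text
board 13674.5 [ 548. -103.   12.] [(np.float64(119.4), np.float64(79.4)), (np.float64(242.3), np.float64(-6.7)), (np.float64(120.9), np.float64(-88.1)), (np.float64(268.6), np.float64(173.2))]
[[201 102]
 [379 105]
 [366 187]
 [205 183]] [[ 431.6  -31.6   12. ]
 [ 671.4  -57.9   12. ]
 [ 658.9 -174.4   12. ]
 [ 419.4 -146.    12. ]]
depth board 12.213988730107786
boxtop 146 [635.5 -86.3  40.5] [626.5 -95.4  38. ] [644.7 -78.3  43.8]
((635.7305908203125, -86.41348266601562), (17.030181884765625, 17.200899124145508), 43.45671081542969)
stone 147 [632.9 -85.8  42.5] [504.8 -95.7  34.6] [641.3 -32.7 391.5]
hinge 352 [ 573.2 -105.2   38.3] [ 504.8 -122.3   33. ] [587.1 -32.7 391.5]
handle 1186 391.47857389686715
(np.float32(515.2904), np.float32(-24.581842)) -47.404835 [479.91403525 -63.89027192  30.0326765 ] [553.79667012  13.86604368 391.4785739 ]
rail [336 143   7  29  91] [ 615.9 -123.2   18.1] ((616.05615234375, -123.67109680175781), (8.235939025878906, 40.479408264160156), 2.114391326904297)
rail [357 143   8  27 110] [ 647.3 -124.5   17.7] ((647.5557250976562, -125.20185089111328), (37.27720260620117, 5.943756580352783), 84.8464126586914)
die zone 146
[[ 617.9 -145.8   27.9]
 [ 615.2 -148.6   27.6]
 [ 619.3 -143.1   27.8]]
```

Call:
play_rows(commands=[[1,0.0,0.035,0,2],[1,0.0,0.035,0,2],[1,0.0,0.035,0,2],[1,0.0,0.035,0,2],[1,0.0,0.035,0,2],[1,0.0,0.035,-0.02,2],[1,0.0,0.035,-0.03,2],[1,0.004,0.035,-0.03,2],[1,0.0,0.02,-0.02,3],[1,0,0,0,0]])

```text
clock: 2.15
tool_pos: [498.1, 181.5, 147.3]
ee_rot: [0.618, 0.786, -0.002, -0.002]
wrist_force: [0.2, -0.3, 0.5]
grip_width: 0.998
```

```bash
python3 - <<'E'
from h import *
s=ctrl.state();print(s['tool_pos'],s['ee_rot'])
p,d,K,T=snap('wrist','w2')
cv2.imwrite('pics/w2b.png',cv2.resize(cv2.imread('pics/w2.png'),(800,600)))
hsv=cv2.cvtColor(p,cv2.COLOR_RGB2HSV);C=cloud(d,K,T)
for z,lo,hi in((28,(100,120,50),(125,255,255)),(20,(12,120,80),(28,255,255))):
    for c in cv2.findContours(cv2.inRange(hsv,lo,hi),0,2)[0]:
        if cv2.contourArea(c)<15: continue
        b=cv2.minAreaRect(c);w=ray(cv2.boxPoints(b),z,K,T);print(z,np.array(b[0])*1.5625,ray(b[0],z,K,T).round(1),w[:,:2].round(1).tolist())
E
```

```text
[498.14874436 181.54092309 147.29888666] [ 0.61767443  0.78642764 -0.00222338 -0.00221869]
28 [485.15625 441.40625] [[592.   78.8  28. ]] [[577.6, 87.6], [599.2, 92.9], [606.8, 69.8], [584.7, 64.3]]
28 [402.34375 282.03125] [[500.8 186.5  28. ]] [[491.7, 191.4], [506.6, 195.0], [510.0, 181.5], [494.9, 177.8]]
28 [400.78125 200.     ] [[487.1 237.6  28. ]] [[483.0, 240.5], [489.5, 242.1], [491.3, 234.7], [484.8, 233.1]]
28 [403.125 175.   ] [[485.  252.4  28. ]] [[480.5, 255.0], [487.8, 256.8], [489.6, 249.7], [482.2, 247.9]]
20 [293.1486845  519.81101036] [[462.2 -42.   20. ]] [[428.8, -59.8], [433.4, -15.1], [495.1, -24.4], [492.9, -70.5]]
20 [401.45435333 267.58410931] [[498.4 193.8  20. ]] [[483.2, 207.2], [503.6, 213.4], [514.3, 179.8], [493.0, 173.3]]
20 [401.84431076 187.52561808] [[486.2 244.4  20. ]] [[481.3, 237.4], [479.5, 249.7], [491.0, 251.4], [493.0, 239.1]]
20 [404.08124924 167.0062542 ] [[484.6 256.7  20. ]] [[478.9, 253.5], [478.6, 259.2], [490.2, 260.0], [490.6, 254.3]]
20 [437.50004768  96.87499404] [[494.2 299.7  20. ]] [[477.0, 288.6], [484.1, 315.3], [511.0, 310.5], [504.8, 283.2]]
```

View pics/w2b.png

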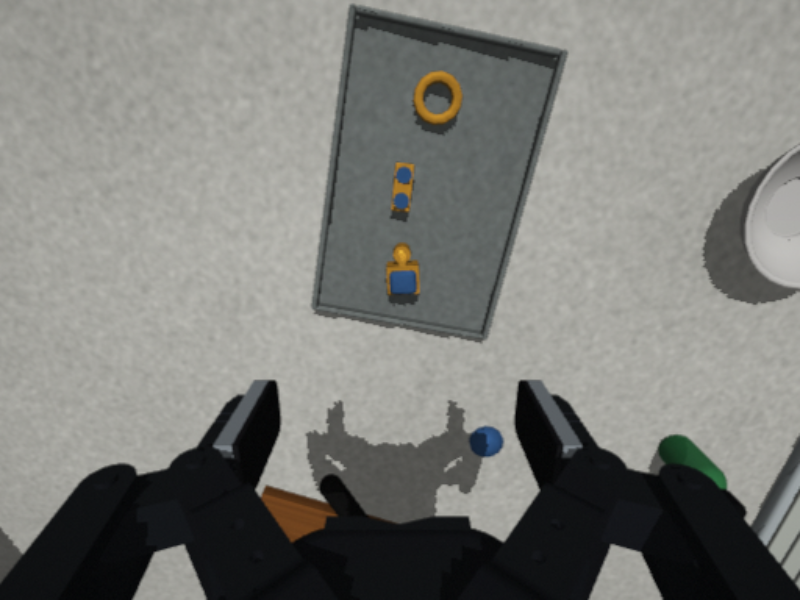

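The view shows the tray. The tongue block is at (403,281) with its knob up at (402,253), nearly in line with the tool, the spacer is at (402,187) and the ring at (437,97). I'll descend with the fingers part-closed, gripping the upper part of the block so the tips clear the rails later.

Call:
play_rows(commands=[[0.1,0.0025,0.005,-0.03,1],[0.1,0,0,-0.03,0],[0.1,0,0,-0.03,0],[0.1,0,0,-0.02,0],[0.1,0,0,-0.015,0],[0.1,0,0,-0.009,0],[0.1,0,0,0,0]], newtons=40)

```text
clock: 2.9
tool_pos: [503.3, 183.9, 16.6]
ee_rot: [0.613, 0.79, -0.0, -0.0]
wrist_force: [0.2, -0.4, -0.1]
grip_width: 0.547
```

```bash
python3 - <<'E'
from h import *
s=ctrl.state();print(s['tool_pos'],s['ee_rot'])
p,d,K,T=snap('wrist','w3')
cv2.imwrite('pics/w3b.png',cv2.resize(cv2.imread('pics/w3.png'),(800,600)))
E
```

```text
[503.25658232 183.91818163  16.61337096] [ 6.13034298e-01  7.90056169e-01 -4.01601475e-04 -1.96517093e-04]
```

View pics/w3b.png

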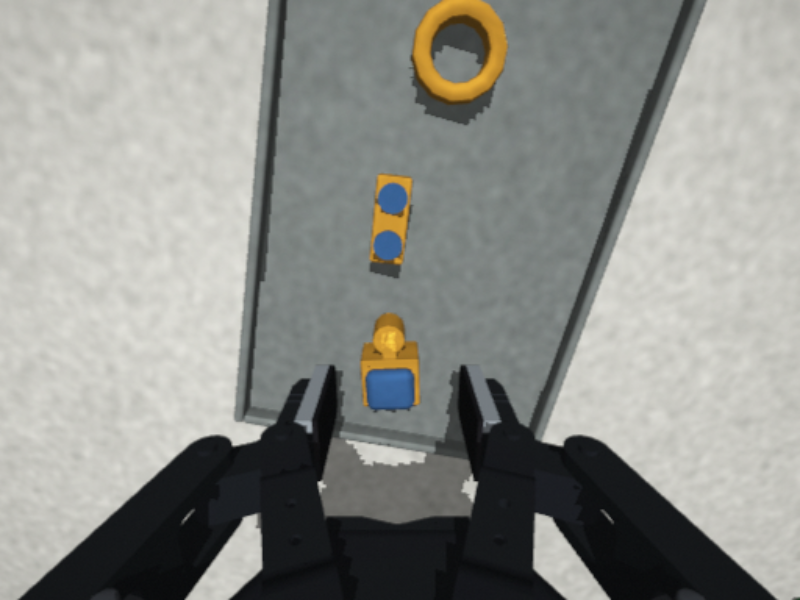

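The block (390,388) is between the fingers, about 2.5 mm left of the gripper's centre line, with its knob pointing straight up in the image. I'll check its fore-aft position.

```bash
python3 - <<'E'
from h import *
p,d,K,T=load('w3');hsv=cv2.cvtColor(p,cv2.COLOR_RGB2HSV)
m=cv2.inRange(hsv,(100,120,50),(125,255,255));m[:200]=0
c=max(cv2.findContours(m,0,2)[0],key=cv2.contourArea);b=cv2.minAreaRect(c);C=cloud(d,K,T)
print(ray(b[0],28,K,T),b,np.median(C[m>0],0))
print(ray([(235,227),(249,262),(262,228)],28,K,T).round(1))
E
```

```text
[[500.49846259 187.37312006  28.        ]] ((249.5, 249.0), (24.0, 29.0), 90.0) [500.48473425 187.40832332  27.94197994]
[[489.4 198.9  28. ]
 [502.3 178.9  28. ]
 [504.  201.9  28. ]]
```

Call:
play_rows(commands=[[0.1,-0.003,0.0035,-0.0045,0],[0.1,0,0,0,0],[-1,0,0,0,0],[-1,0,0,0,0],[-1,0,0,0,0],[-1,0,0,0,0],[-1,0,0,0,0],[-1,0,0,0,0]], newtons=40)

```text
clock: 3.75
tool_pos: [500.8, 188.7, 13.0]
ee_rot: [0.612, 0.791, 0.001, 0.0]
wrist_force: [-0.4, 0.5, 5.6]
grip_width: 0.246
```

Call:
play_rows(commands=[[-1,0,0,0.02,0],[-1,0,0,0.04,0],[-1,0.01,-0.02,0.03,-2],[-1,0.017,-0.042,0.01,-3],[-1,0.017,-0.042,0,-3],[-1,0.017,-0.042,0,-3],[-1,0.017,-0.042,0,-3],[-1,0.017,-0.042,0,-3],[-1,0.017,-0.042,0,-3],[-1,0.012,-0.03,0,-1]])

```text
clock: 4.75
tool_pos: [624.9, -116.6, 111.7]
ee_rot: [0.747, 0.665, -0.0, 0.0]
wrist_force: [0.7, 0.8, -0.4]
grip_width: 0.244
```

Call:
play_rows(commands=[[-1,0.004,-0.008,0,0],[-1,0,0,0,0]])

```text
clock: 4.95
tool_pos: [628.3, -122.9, 111.5]
ee_rot: [0.747, 0.665, -0.0, -0.0]
wrist_force: [0.3, -0.3, -0.1]
grip_width: 0.25
```

```bash
python3 - <<'E'
from h import *
s=ctrl.state();print(s['tool_pos'],s['ee_rot'],s['wrist_force'])
p,d,K,T=snap('wrist','w4')
cv2.imwrite('pics/w4b.png',cv2.resize(cv2.imread('pics/w4.png'),(800,600)))
E
```

```text
[ 628.27312582 -122.92861355  111.46369577] [ 7.46847571e-01  6.64995098e-01 -2.03397090e-04 -4.27767663e-04] [ 0.30755509 -0.34634936 -0.09701719]
```

View pics/w4b.png

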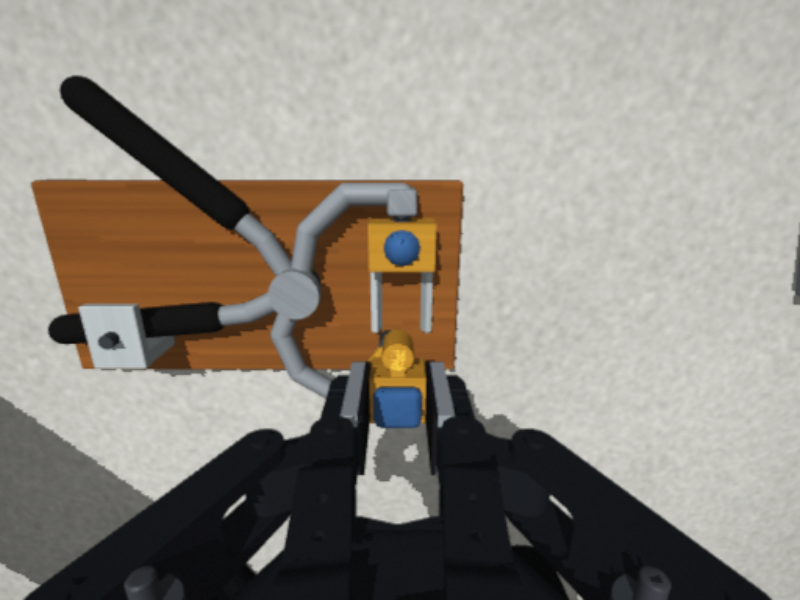

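The tongue is held straight, with its stone at (398,406) and its knob up. The box is at (402,246) and the rails at x≈376 and x≈427, and the board edge is level, so the yaw agrees with the stand. Now the offsets.

```bash
python3 - <<'E'
from h import *
p,d,K,T=load('w4');hsv=cv2.cvtColor(p,cv2.COLOR_RGB2HSV);C=cloud(d,K,T);H=C[...,2]
th=np.radians(-6.6);X=np.array([np.cos(th),np.sin(th)]);Y=np.array([-X[1],X[0]])
tcp=np.array([628.27,-122.93])
rel=lambda q:((q[...,:2]-tcp)@np.array([X,Y]).T).round(1)
m=cv2.inRange(hsv,(100,120,50),(125,255,255))
for c in cv2.findContours(m,0,2)[0]:
    if cv2.contourArea(c)<40: continue
    (u,v),_,_=cv2.minAreaRect(c);mm=np.zeros_like(m);cv2.drawContours(mm,[c],-1,255,-1);z=np.median(H[mm>0])
    q=ray((u,v),z,K,T);print('stone',u,v,z,rel(q))
S=lambda u0,u1,v0,v1:np.s_[int(v0/1.5625):int(v1/1.5625),int(u0/1.5625):int(u1/1.5625)]
# rails
ok=np.zeros(d.shape,np.uint8);s=S(365,440,272,336);ok[s]=((H[s]>15.5)&(H[s]<22))
n,l,st,_=cv2.connectedComponentsWithStats(ok)
for i in range(1,n):
    if st[i,4]>15:
        r=rel(C[l==i]);print('rail',st[i],np.median(r,0),r.min(0),r.max(0))
# box brass front edge profile at top z42
br=cv2.inRange(hsv,(12,120,60),(28,255,255));bm=np.zeros_like(br);s=S(360,445,210,285);bm[s]=br[s]
c,w=rect(bm,42,K,T,'box42');print(rel(w))
for u in (240,250,272,276):
    print(u,[(v,H[v,u].round(0),rel(C[v,u]).tolist()) for v in range(140,186,3)])
E
```

```text
stone 254.0 260.5 126.25289453489832 [[ 0.5 -1. ]]
stone 256.7500305175781 158.25001525878906 40.02759344065689 [[ 2.9 38.3]]
rail [238 174   6  39 207] [-12.5  -0.2] [-15.  -19.9] [-9.7 18.7]
rail [270 174   7  39 205] [19.1 -0.2] [ 16.1 -19.7] [21.8 18.4]
box42 2216.0 [635.4 -84.7  42. ] [(np.float64(41.7), np.float64(-6.7)), (np.float64(38.7), np.float64(-94.7)), (np.float64(44.2), np.float64(173.3)), (np.float64(38.7), np.float64(81.6))]
[[-18.2  58.1]
 [ 23.5  58.1]
 [ 24.8  19.4]
 [-19.4  19.5]]
240 [(140, np.float64(21.0), [-11.5, 50.3]), (143, np.float64(35.0), [-10.9, 49.9]), (146, np.float64(35.0), [-10.9, 47.6]), (149, np.float64(33.0), [-11.0, 44.7]), (152, np.float64(35.0), [-11.0, 42.5]), (155, np.float64(35.0), [-11.0, 39.9]), (158, np.float64(34.0), [-11.1, 37.3]), (161, np.float64(34.0), [-11.2, 34.6]), (164, np.float64(34.0), [-11.2, 32.2]), (167, np.float64(35.0), [-11.2, 29.6]), (170, np.float64(35.0), [-11.3, 27.0]), (173, np.float64(34.0), [-11.4, 24.1]), (176, np.float64(19.0), [-12.3, 17.0]), (179, np.float64(18.0), [-12.4, 13.9]), (182, np.float64(19.0), [-12
[... 1233 characters left out ...]
, np.float64(18.0), [17.3, 11.0]), (185, np.float64(17.0), [17.4, 7.9])]
276 [(140, np.float64(20.0), [19.9, 50.1]), (143, np.float64(35.0), [18.7, 49.9]), (146, np.float64(33.0), [18.9, 47.1]), (149, np.float64(34.0), [18.9, 44.8]), (152, np.float64(34.0), [19.0, 42.3]), (155, np.float64(34.0), [19.0, 39.7]), (158, np.float64(35.0), [19.0, 37.4]), (161, np.float64(35.0), [19.1, 34.8]), (164, np.float64(35.0), [19.1, 32.3]), (167, np.float64(34.0), [19.3, 29.3]), (170, np.float64(34.0), [19.4, 26.7]), (173, np.float64(34.0), [19.4, 24.1]), (176, np.float64(18.0), [20.9, 16.7]), (179, np.float64(18.0), [21.0, 13.7]), (182, np.float64(17.0), [21.1, 10.7]), (185, np.float64(17.0), [21.2, 7.7])]
```

Call:
play_rows(commands=[[-1,0.003,0.0015,0,0],[-1,0,0,-0.03,0],[-1,0,0,-0.03,0],[-1,0,0,-0.015,0],[-1,0,0,0,0],[-1,0,0,0,0]])

```text
clock: 5.6
tool_pos: [631.2, -118.7, 37.8]
ee_rot: [0.746, 0.666, 0.0, -0.0]
wrist_force: [1.0, 0.2, -0.7]
grip_width: 0.246
```

```bash
python3 - <<'E'
from h import *
s=ctrl.state();print(s['tool_pos'],s['ee_rot'],s['wrist_force'])
p,d,K,T=snap('wrist','w5')
cv2.imwrite('pics/w5b.png',cv2.resize(cv2.imread('pics/w5.png'),(800,600)))
E
```

```text
[ 631.24968601 -118.66516382   37.77313551] [ 7.45536081e-01  6.66465255e-01  2.76757359e-06 -1.22482929e-04] [ 0.97034151  0.19978364 -0.73075319]
```

View pics/w5b.png

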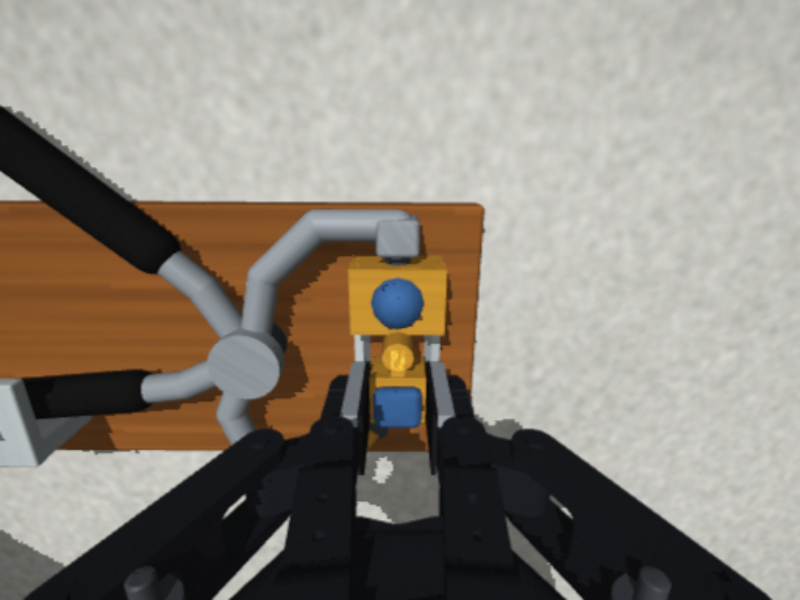

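It is centred sideways (box stone at x=397, tongue stone at x=398). Fore-aft it looks a little too near the mouth, so I'll measure.

```bash
python3 - <<'E'
from h import *
p,d,K,T=load('w5');C=cloud(d,K,T);H=C[...,2];hsv=cv2.cvtColor(p,cv2.COLOR_RGB2HSV)
th=np.radians(-6.6);R=np.array([[np.cos(th),np.sin(th)],[-np.sin(th),np.cos(th)]])
tcp=np.array([631.25,-118.67]);rel=lambda q:((q[...,:2]-tcp)@R.T).round(1)
m=cv2.inRange(hsv,(100,120,50),(125,255,255))
for c in cv2.findContours(m,0,2)[0]:
    if cv2.contourArea(c)<40: continue
    b=cv2.minAreaRect(c);mm=np.zeros_like(m);cv2.drawContours(mm,[c],-1,255,-1);z=np.median(H[mm>0])
    print('stone',b,z,rel(ray(b[0],z,K,T)))
for u in (228,280): print(u,[(v,H[v,u].round(1),rel(C[v,u])[1]) for v in range(162,222,3)])
for u in (254,244): print(u,[(v,H[v,u].round(1),rel(C[v,u])[1]) for v in range(208,280,3)])
E
```

```text
stone ((254.0, 260.5), (25.0, 30.0), 90.0) 52.48642670025376 [[ 0.5 -1. ]]
stone ((254.0, 193.50001525878906), (30.405588150024414, 30.405588150024414), 45.0) 39.96175264445097 [[ 0.4 34.4]]
228 [(162, np.float64(12.8), np.float64(46.1)), (165, np.float64(18.9), np.float64(45.6)), (168, np.float64(24.7), np.float64(45.2)), (171, np.float64(32.8), np.float64(45.5)), (174, np.float64(34.1), np.float64(44.1)), (177, np.float64(33.7), np.float64(42.2)), (180, np.float64(33.8), np.float64(40.4)), (183, np.float64(33.8), np.float64(38.6)), (186, np.float64(33.8), np.float64(36.8)), (189, np.float64(34.1), np.float64(35.1)), (192, np.float64(34.9), np.float64(33.5)), (195, np.float64(34.7), np.float64(31.5)), (198, np.float64(34.1), np.float64(29.4)), (201, np.float64(34.9), np.float64(27.9)), (204, np.float64(34.8), np.float64(25.9)), (207, np.float64(34.6), np.float64(23.9)), (210, np.float64(34.1), np.float64(21.7)), (213, np.float64(35.0), np.float64(20.2)), (216, np.float64(17.5), np.float64(10.1)), (219, np.float64(18.9), np.float64(8.6))]
280 [(162, np.float64(11.5), np.float64(45.8)
[... 2173 characters left out ...]
), np.float64(7.4)), (232, np.float64(34.4), np.float64(7.2)), (235, np.float64(38.8), np.float64(7.5)), (238, np.float64(42.2), np.float64(7.5)), (241, np.float64(45.7), np.float64(7.4)), (244, np.float64(46.2), np.float64(5.8)), (247, np.float64(47.5), np.float64(4.6)), (250, np.float64(50.2), np.float64(4.4)), (253, np.float64(51.3), np.float64(3.1)), (256, np.float64(53.3), np.float64(2.5)), (259, np.float64(52.8), np.float64(0.2)), (262, np.float64(52.7), np.float64(-1.8)), (265, np.float64(52.4), np.float64(-4.0)), (268, np.float64(52.8), np.float64(-5.7)), (271, np.float64(52.7), np.float64(-7.8)), (274, np.float64(27.0), np.float64(-29.0)), (277, np.float64(27.2), np.float64(-31.3))]
```

The gap is 12.3 mm and the knob sticks out 13.5 mm, so the knob would land on the box. I'll back off to about 15 mm before lowering.

Call:
play_rows(commands=[[-1,-0.0003,-0.0028,0,0],[-1,0,0,-0.006,0],[-1,0,0,0,0],[-1,0,0,0,0]])

```text
clock: 6.05
tool_pos: [630.8, -122.9, 31.3]
ee_rot: [0.746, 0.666, -0.0, -0.0]
wrist_force: [0.3, -0.2, -0.2]
grip_width: 0.248
```

```bash
cat >> h.py <<'E'
def gap(f):
    s=ctrl.state();p,d,K,T=snap('wrist',f);C=cloud(d,K,T);H=C[...,2]
    th=np.radians(-6.6);R=np.array([[np.cos(th),np.sin(th)],[-np.sin(th),np.cos(th)]])
    rel=lambda q:((q[...,:2]-s['tool_pos'][:2])@R.T).round(1)
    print(s['tool_pos'].round(1),s['wrist_force'].round(1))
    for u in (230,244,264,278): print(u,[(v,float(H[v,u].round(0)),float(rel(C[v,u])[1])) for v in range(196,262,3)])
    hsv=cv2.cvtColor(p,cv2.COLOR_RGB2HSV);m=cv2.inRange(hsv,(100,120,50),(125,255,255))
    for c in cv2.findContours(m,0,2)[0]:
        if cv2.contourArea(c)<40: continue
        b=cv2.minAreaRect(c);mm=np.zeros_like(m);cv2.drawContours(mm,[c],-1,255,-1);z=np.median(H[mm>0])
        print('stone',b,z.round(1),rel(ray(b[0],z,K,T)))
E
python3 -c "
from h import *
gap('w6')"
```

```text
[ 630.8 -122.9   31.3] [ 0.3 -0.2 -0.2]
230 [(196, 34.0, 33.0), (199, 35.0, 31.5), (202, 34.0, 29.5), (205, 35.0, 28.1), (208, 34.0, 25.8), (211, 34.0, 23.8), (214, 19.0, 15.3), (217, 18.0, 12.6), (220, 19.0, 10.9), (223, 18.0, 8.6), (226, 18.0, 6.3), (229, 18.0, 4.2), (232, 36.0, 11.6), (235, 40.0, 11.8), (238, 44.0, 12.0), (241, 47.0, 12.0), (244, 50.0, 11.6), (247, 52.0, 11.5), (250, 57.0, 12.5), (253, 58.0, 11.8), (256, 61.0, 11.8), (259, 64.0, 12.0)]
244 [(196, 41.0, 35.6), (199, 40.0, 33.8), (202, 39.0, 31.3), (205, 34.0, 27.8), (208, 35.0, 26.0), (211, 35.0, 24.3), (214, 12.0, 11.8), (217, 12.0, 9.9), (220, 11.0, 7.2), (223, 12.0, 5.4), (226, 12.0, 3.4), (229, 24.0, 7.3), (232, 29.0, 7.6), (235, 31.0, 7.0), (238, 36.0, 7.5), (241, 39.0, 7.5), (244, 38.0, 4.9), (247, 41.0, 4.5), (250, 45.0, 5.0), (253, 47.0, 4.2), (256, 47.0, 2.3), (259, 47.0, 0.4)]
264 [(196, 41.0, 35.7), (199, 41.0, 33.9), (202, 40.0, 31.8), (205, 35.0, 28.1), (208, 35.0, 26.3), (211, 34.0, 24.0), (214, 11.0, 11.7), (217, 12.0, 9.9), (220, 30.0, 16.4), (223, 34.0, 16.5), (226, 39.0, 16.8), (229, 38.0, 14.4), (232, 26.0, 6.4), (235, 32.0, 7.4), (238, 34.0, 6.7), (241, 39.0, 7.2), (244, 39.0, 5.2), (247, 42.0, 5.2), (250, 45.0, 5.1), (253, 46.0, 3.5), (256, 46.0, 2.1), (259, 46.0, -0.2)]
278 [(196, 34.0, 33.2), (199, 35.0, 31.5), (202, 34.0, 29.4), (205, 34.0, 27.6), (208, 35.0, 26.1), (211, 34.0, 23.7), (214, 18.0, 14.9), (217, 19.0, 13.1), (220, 18.0, 10.4), (223, 19.0, 8.8), (226, 19.0, 6.5), (229, 18.0, 4.0), (232, 36.0, 11.6), (235, 40.0, 11.7), (238, 44.0, 11.8), (241, 47.0, 11.7), (244, 50.0, 11.9), (247, 53.0, 11.6), (250, 56.0, 12.0), (253, 59.0, 12.0), (256, 61.0, 11.6), (259, 64.0, 12.2)]
stone ((254.0, 260.5), (25.0, 30.0), 90.0) 46.1 [[ 0.5 -1. ]]
stone ((253.75003051757812, 190.25001525878906), (32.52690887451172, 31.819805145263672), 45.0) 40.1 [[ 0.4 38.6]]
```

Call:
play_rows(commands=[[-1,0,0.001,0,0],[-1,0,0,-0.004,0],[-1,0,0,0,0],[-1,0,0,0,0]])

```text
clock: 6.5
tool_pos: [630.8, -121.8, 27.0]
ee_rot: [0.746, 0.666, -0.0, -0.0]
wrist_force: [0.4, 1.3, -1.0]
grip_width: 0.247
```

Call:
play_rows(commands=[[-1,0,0,-0.003,0],[-1,0,0,0,0],[-1,0,0,-0.002,0],[-1,0,0,0,0],[-1,0,0,0,0]])

```text
clock: 7.0
tool_pos: [631.0, -121.8, 22.3]
ee_rot: [0.746, 0.666, -0.0, -0.0]
wrist_force: [0.1, 0.9, -0.2]
grip_width: 0.245
```

Call:
play_rows(commands=[[-1,0,0,-0.001,0],[-1,0,0,0,0],[-1,0,0,-0.0005,0],[-1,0,0,0,0]])

```text
clock: 7.4
tool_pos: [631.1, -121.9, 21.0]
ee_rot: [0.746, 0.666, 0.0, 0.0]
wrist_force: [-0.9, -1.2, 1.3]
grip_width: 0.246
```

```bash
python3 -c "
from h import *
gap('w7')"
```

```text
[ 631.1 -121.9   21. ] [-0.9 -1.2  1.3]
230 [(196, 34.0, 36.9), (199, 35.0, 35.5), (202, 34.0, 33.5), (205, 34.0, 31.8), (208, 34.0, 30.0), (211, 33.0, 28.1), (214, 33.0, 26.4), (217, 33.0, 24.5), (220, 35.0, 23.5), (223, 17.0, 13.2), (226, 18.0, 11.4), (229, 19.0, 10.1), (232, 27.0, 12.0), (235, 30.0, 11.8), (238, 33.0, 11.9), (241, 35.0, 11.2), (244, 39.0, 11.2), (247, 43.0, 11.8), (250, 45.0, 11.7), (253, 49.0, 12.3), (256, 51.0, 11.8), (259, 54.0, 12.1)]
244 [(196, 41.0, 39.4), (199, 40.0, 37.6), (202, 42.0, 36.6), (205, 42.0, 35.1), (208, 40.0, 32.6), (211, 40.0, 31.1), (214, 39.0, 29.1), (217, 34.0, 24.8), (220, 35.0, 23.5), (223, 11.0, 10.2), (226, 12.0, 8.6), (229, 14.0, 7.4), (232, 18.0, 7.4), (235, 21.0, 6.8), (238, 25.0, 7.2), (241, 29.0, 7.3), (244, 29.0, 5.7), (247, 30.0, 4.2), (250, 34.0, 4.7), (253, 36.0, 4.1), (256, 38.0, 3.3), (259, 37.0, 0.7)]
264 [(196, 41.0, 39.6), (199, 40.0, 37.7), (202, 42.0, 36.6), (205, 40.0, 34.5), (208, 40.0, 32.5), (211, 40.0, 30.9), (214, 39.0, 28.8), (217, 35.0, 25.3), (220, 34.0, 23.1), (223, 24.0, 16.7), (226, 28.0, 16.4), (229, 27.0, 14.2), (232, 18.0, 7.5), (235, 21.0, 7.0), (238, 25.0, 7.2), (241, 28.0, 7.0), (244, 30.0, 5.9), (247, 31.0, 4.7), (250, 35.0, 5.3), (253, 36.0, 3.7), (256, 37.0, 2.6), (259, 36.0, -0.1)]
278 [(196, 35.0, 37.3), (199, 34.0, 35.1), (202, 34.0, 33.6), (205, 34.0, 32.1), (208, 35.0, 30.4), (211, 34.0, 28.2), (214, 33.0, 26.4), (217, 36.0, 25.6), (220, 33.0, 22.8), (223, 18.0, 13.6), (226, 18.0, 11.7), (229, 19.0, 9.7), (232, 26.0, 11.6), (235, 29.0, 11.5), (238, 32.0, 11.4), (241, 37.0, 12.1), (244, 41.0, 12.5), (247, 43.0, 11.8), (250, 45.0, 11.6), (253, 48.0, 11.6), (256, 52.0, 12.3), (259, 54.0, 12.2)]
stone ((254.0, 260.5), (25.0, 30.0), 90.0) 35.8 [[ 0.5 -1. ]]
stone ((253.5, 199.0), (34.0, 35.0), 90.0) 40.0 [[ 0.2 37.6]]
```

Seated (stone top at z 36) with a gap of about 15 mm. I'll nudge it 2 mm towards the mouth, open slightly and rise.

Call:
play_rows(commands=[[-1,0.0002,0.002,0,0],[-1,0,0,0,0],[-1,0,0,0,0],[-0.1,0,0,0,0],[-0.1,0,0,0,0],[-0.1,0,0,0,0],[-0.1,0,0,0.01,0],[-0.1,0,0,0.02,0],[-0.1,0,0,0.04,0],[-0.1,0,0,0,0]])

```text
clock: 8.45
tool_pos: [634.9, -121.0, 97.4]
ee_rot: [0.746, 0.666, 0.003, 0.004]
wrist_force: [1.2, -0.2, 0.8]
grip_width: 0.448
```

```bash
python3 - <<'E'
from h import *
gap('w8')
cv2.imwrite('pics/w8b.png',cv2.resize(cv2.imread('pics/w8.png'),(800,600)))
E
```

```text
[ 634.9 -121.    97.4] [ 1.2 -0.2  0.8]
230 [(196, 18.0, 2.4), (199, 17.0, -0.9), (202, 18.0, -3.4), (205, 18.0, -6.5), (208, 17.0, -9.6), (211, 18.0, -12.3), (214, 18.0, -15.3), (217, 16.0, -18.9), (220, 18.0, -21.4), (223, 12.0, -27.3), (226, 12.0, -30.6), (229, 14.0, -32.8), (232, 13.0, -36.3), (235, 13.0, -39.5), (238, 28.0, -34.4), (241, 29.0, -36.7), (244, 28.0, -40.4), (247, 28.0, -43.3), (250, 0.0, -64.1), (253, 1.0, -67.2), (256, 1.0, -71.0), (259, 0.0, -75.0)]
244 [(196, 29.0, 6.3), (199, 34.0, 5.6), (202, 35.0, 3.5), (205, 36.0, 1.1), (208, 37.0, -1.0), (211, 37.0, -4.1), (214, 36.0, -7.0), (217, 12.0, -21.0), (220, 12.0, -24.1), (223, 19.0, -24.0), (226, 24.0, -24.4), (229, 27.0, -26.0), (232, 27.0, -28.6), (235, 13.0, -39.7), (238, 12.0, -43.5), (241, 12.0, -46.8), (244, 11.0, -50.6), (247, -1.0, -61.3), (250, -0.0, -64.3), (253, 0.0, -67.5), (256, 0.0, -71.2), (259, 0.0, -74.9)]
264 [(196, 16.0, 1.4), (199, 16.0, -1.6), (202, 16.0, -4.5), (205, 15.0, -7.8), (208, 17.0, -10.0), (211, 17.0, -12.9), (214, 15.0, -16.6), (217, 17.0, -18.8), (220, 16.0, -22.2), (223, 11.0, -2
[... 158 characters left out ...]
-60.8), (250, -1.0, -64.8), (253, 1.0, -67.6), (256, 0.0, -71.6), (259, 0.0, -75.0)]
278 [(196, 12.0, -0.2), (199, 12.0, -3.0), (202, 13.0, -5.6), (205, 12.0, -9.2), (208, 14.0, -11.4), (211, 12.0, -15.1), (214, 12.0, -18.1), (217, 12.0, -21.2), (220, 12.0, -24.4), (223, 12.0, -27.5), (226, 12.0, -30.4), (229, 13.0, -33.6), (232, 12.0, -37.2), (235, 13.0, -39.9), (238, 13.0, -43.2), (241, 12.0, -47.0), (244, 12.0, -50.2), (247, -0.0, -61.1), (250, 1.0, -64.1), (253, 1.0, -67.5), (256, -1.0, -72.5), (259, 1.0, -74.4)]
stone ((249.0, 207.0), (16.0, 20.0), 90.0) 35.9 [[-3.  -0.8]]
stone ((248.00003051757812, 165.50001525878906), (21.920310974121094, 21.920310974121094), 45.0) 40.0 [[-3.5 35.6]]
```

View pics/w8b.png

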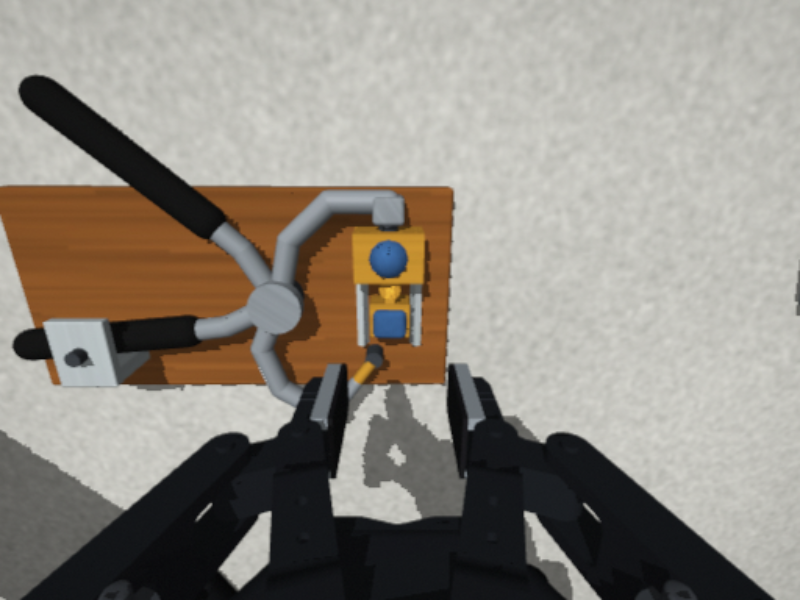

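The tongue is in the channel (stone 390,323) with its knob at the box mouth, and the stones are 36.4 mm apart, so the gap is about 13 mm. The die is at (375,355) behind it. The free handle runs from (38,92) to (215,225); next I'll fit its axis.

```bash
python3 - <<'E'
from h import *
for f,sl in(('w8',np.s_[40:155,5:148]),('w1',np.s_[55:125,225:300])):
    p,d,K,T=load(f);C=cloud(d,K,T);H=C[...,2]
    q=C[sl][(H[sl]>30)&(H[sl]<40)&(p[sl].max(-1)<50)]
    vx,vy,x,y=cv2.fitLine(q[:,:2].astype(np.float32),cv2.DIST_HUBER,0,.1,.1).ravel()
    if vx>0: vx,vy=-vx,-vy
    t=(q[:,:2]-[x,y])@[vx,vy]
    hx=np.array([572.6,-105.5]);th=(hx-[x,y])@[vx,vy];off=(hx-[x,y])@[-vy,vx]
    print(f,len(q),'dir',np.degrees(np.arctan2(vy,vx)),'tip r',t.max()-th,'min r',t.min()-th,'hinge off',off)
    # hinge disc
    m=(H>33.5)&(H<40)&(abs(C[...,0]-572.6)<16)&(abs(C[...,1]+105.5)<16)&(p.max(-1)>80)
    print('hinge',np.median(C[m],0),C[m].min(0),C[m].max(0))
    e=np.array([vx,vy]);n=np.array([-vy,vx]);print('mid',hx+122*e,'tcp',hx+122*e-20*n, 'e',e,'n',n)
E
```

```text
w8 2805 dir 132.22874 tip r 147.381614599481 min r 46.1125898237075 hinge off 13.549972128397876
hinge [ 573.23392635 -105.17440903   36.02717775] [ 559.31738275 -119.69881319   33.60703226] [586.8229202  -91.59881973  37.86684714]
mid [490.60475311 -15.16296387] tcp [505.41410313  -1.72111988] e [-0.6720922  0.7404675] n [-0.7404675 -0.6720922]
w1 965 dir 132.3367 tip r 148.11358612352902 min r 46.58709881779746 hinge off 12.057269098344094
hinge [ 573.43568838 -105.57358951   36.2934231 ] [ 559.92140285 -119.90695328   33.67443492] [587.07427581 -92.21716954  38.542394  ]
mid [490.43467865 -15.31762695] tcp [505.21867332  -1.8479023 ] e [-0.67348623  0.73919976] n [-0.73919976 -0.67348623]
```

Call:
play_rows(commands=[[-1,-0.022,0.027,0,-8],[-1,-0.022,0.027,0,-8],[-1,-0.022,0.027,0,-8],[-1,-0.022,0.027,0,-8],[-1,-0.022,0.027,0,-8],[-1,0,0,0,-1],[-1,0,0,0,0]])

```text
clock: 9.2
tool_pos: [520.8, 15.6, 90.8]
ee_rot: [0.932, 0.363, -0.0, 0.0]
wrist_force: [0.4, -0.1, 0.2]
grip_width: 0.001
```

Call:
play_rows(commands=[[-1,0,0,-0.03,0],[-1,0,0,-0.025,0],[-1,0,0,-0.012,0],[-1,0,0,-0.004,0],[-1,0,0,0,0],[-1,0,0,0,0]])

```text
clock: 9.8
tool_pos: [522.2, 14.8, 20.7]
ee_rot: [0.932, 0.362, 0.001, 0.0]
wrist_force: [0.4, 0.6, -0.3]
grip_width: -0.001
```

```bash
cat >> h.py <<'E'
def dist():
    p,d,K,T=snap('top','t');hsv=cv2.cvtColor(p,cv2.COLOR_RGB2HSV);C=cloud(d,K,T);H=C[...,2]
    m=cv2.inRange(hsv,(100,120,50),(125,255,255));m[:,:270]=0;m[:,300:]=0;m[:150]=0;m[220:]=0
    r=[]
    for c in cv2.findContours(m,0,2)[0]:
        M=cv2.moments(c)
        if M['m00']>3: r.append(ray((M['m10']/M['m00'],M['m01']/M['m00']),38,K,T)[0].round(1))
    print('stones',r,np.linalg.norm(r[0]-r[1]) if len(r)>1 else '')
def wd(f):
    s=ctrl.state();print(s['tool_pos'].round(1),s['wrist_force'].round(1))
    p,d,K,T=snap('wrist',f);hsv=cv2.cvtColor(p,cv2.COLOR_RGB2HSV);C=cloud(d,K,T);H=C[...,2]
    m=cv2.inRange(hsv,(100,120,50),(125,255,255))
    for c in cv2.findContours(m,0,2)[0]:
        if cv2.contourArea(c)>30: 
            b=cv2.minAreaRect(c)[0];z=np.median(H[int(b[1])-2:int(b[1])+3,int(b[0])-2:int(b[0])+3]);print(b,ray(b,z,K,T).round(1))
E
python3 -c "
from h import *
print(ctrl.state()['tool_pos'],ctrl.state()['wrist_force'])
dist();wd('w9')"
```

```text
[522.2362153   14.75713923  20.66168796] [ 0.4274401   0.62298226 -0.31608136]
stones [array([ 629.8, -120.8,   38. ]), array([633.1, -85.9,  38. ])] 35.05567001213926
[522.3  14.8  20.9] [ 0.7 -0.2 -0. ]
(289.5, 87.0) [[602.1  62.2  11.9]]
```

Call:
play_rows(commands=[[-1,-0.0025,-0.0022,-0.002,0],[-1,-0.0025,-0.0022,0,0],[-1,0,0,0,0],[-1,0,0,0,0]])

```text
clock: 10.3
tool_pos: [516.1, 10.7, 18.0]
ee_rot: [0.932, 0.362, 0.0, 0.0]
wrist_force: [-0.1, 1.7, -0.4]
grip_width: 0.0
```

```bash
python3 - <<'E'
import numpy as np
h=np.array([572.9,-105.4])
r=np.array([515,5.6])-h;p=r
for k in range(1,20):
    a=np.radians(2*k);q=np.array([[np.cos(a),-np.sin(a)],[np.sin(a),np.cos(a)]])@r
    print(2*k,round(a,3),(h+q).round(1),(q-p).round(1));p=q
E
```

```text
2 0.035 [511.2   3.5] [-3.8 -2.1]
4 0.07 [507.4   1.3] [-3.8 -2.2]
6 0.105 [503.7  -1.1] [-3.7 -2.4]
8 0.14 [500.1  -3.5] [-3.6 -2.5]
10 0.175 [496.6  -6.1] [-3.5 -2.6]
12 0.209 [493.2  -8.9] [-3.4 -2.7]
14 0.244 [489.9 -11.7] [-3.3 -2.8]
16 0.279 [486.6 -14.7] [-3.2 -3. ]
18 0.314 [483.5 -17.7] [-3.1 -3.1]
20 0.349 [480.5 -20.9] [-3.  -3.2]
22 0.384 [477.6 -24.2] [-2.9 -3.3]
24 0.419 [474.9 -27.5] [-2.8 -3.4]
26 0.454 [472.2 -31. ] [-2.7 -3.5]
28 0.489 [469.7 -34.6] [-2.5 -3.6]
30 0.524 [467.3 -38.2] [-2.4 -3.6]
32 0.559 [465.  -41.9] [-2.3 -3.7]
34 0.593 [462.8 -45.8] [-2.1 -3.8]
36 0.628 [460.8 -49.6] [-2.  -3.9]
38 0.663 [458.9 -53.6] [-1.9 -3.9]
```

Call:
play_rows(commands=[[-1,-0.0015,-0.0015,0,0],[-1,-0.002,-0.0012,0,1],[-1,-0.002,-0.0012,0,1],[-1,0,0,0,0],[-1,0,0,0,0]])

```text
clock: 10.8
tool_pos: [510.8, 6.9, 17.9]
ee_rot: [0.926, 0.378, 0.0, -0.0]
wrist_force: [-0.1, 0.5, -0.4]
grip_width: 0.001
```

Call:
play_rows(commands=[[-1,-0.0018,-0.0015,0,0.5],[-1,-0.0018,-0.0015,0,0.5],[-1,-0.0018,-0.0015,0,0.5],[-1,0,0,0,0]])

```text
clock: 11.2
tool_pos: [504.9, 2.2, 17.8]
ee_rot: [0.921, 0.391, -0.0, -0.0]
wrist_force: [0.6, 1.8, 0.1]
grip_width: -0.002
```

Call:
play_rows(commands=[[-1,-0.0019,-0.0012,0,1],[-1,-0.0019,-0.0012,0,1],[-1,-0.0019,-0.0012,0,1],[-1,-0.0019,-0.0012,0,1],[-1,-0.0018,-0.0012,0,1],[-1,-0.0018,-0.0012,0,1],[-1,0,0,0,0]])

```text
clock: 11.9
tool_pos: [494.0, -5.1, 17.9]
ee_rot: [0.899, 0.438, 0.0, 0.0]
wrist_force: [1.1, 0.5, -0.4]
grip_width: -0.004
```

```bash
python3 - <<'E'
from h import *
dist()
p,d,K,T=load('t')
cv2.imwrite('pics/t1.png',cv2.resize(p[150:290,220:340,::-1],None,fx=4,fy=4,interpolation=cv2.INTER_CUBIC))
E
```

```text
stones [array([ 629.8, -120.8,   38. ]), array([633.1, -85.9,  38. ])] 35.05567001213926
```

View pics/t1.png

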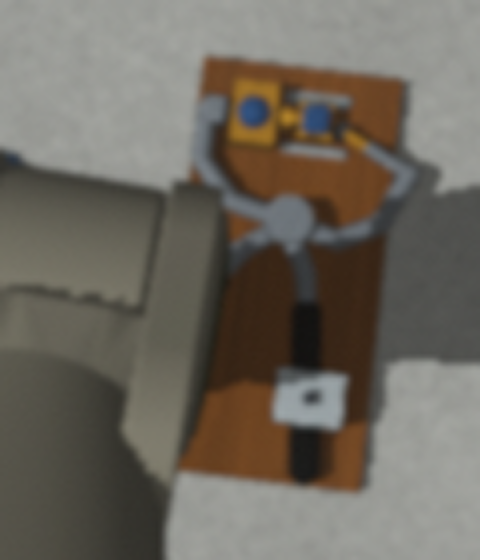

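The close-up shows the tongue (318,118) still in place and the moving jaw's die (345,130) coming up behind it. Pressing works.

Call:
play_rows(commands=[[-1,-0.0018,-0.0014,0,1],[-1,-0.0018,-0.0014,0,1],[-1,-0.0017,-0.0014,0,1],[-1,-0.0017,-0.0014,0,1],[-1,0,0,0,0]])

```text
clock: 12.45
tool_pos: [486.9, -10.6, 17.9]
ee_rot: [0.883, 0.47, -0.0, 0.0]
wrist_force: [1.2, 0.3, -0.2]
grip_width: 0.003
```

```bash
python3 -c "
from h import *
dist()"
```

```text
stones [array([ 630.5, -119.4,   38. ]), array([633.1, -85.9,  38. ])] 33.600744039381034
```

Call:
play_rows(commands=[[-1,-0.0016,-0.0015,0,1],[-1,-0.0016,-0.0015,0,1],[-1,0,0,0,0]])

```text
clock: 12.8
tool_pos: [483.9, -13.3, 17.9]
ee_rot: [0.875, 0.485, 0.0, -0.0]
wrist_force: [2.0, 2.7, -0.4]
grip_width: -0.002
```

Call:
play_rows(commands=[[-1,-0.0016,-0.0015,0,1],[-1,-0.0016,-0.0016,0,1],[-1,0,0,0,0]])

```text
clock: 13.1
tool_pos: [481.0, -16.1, 17.9]
ee_rot: [0.866, 0.501, 0.001, -0.0]
wrist_force: [2.3, 4.4, -1.4]
grip_width: -0.001
```

```bash
python3 -c "
from h import *
dist()"
```

```text
stones [array([ 630.4, -116.5,   38. ]), array([633.1, -85.9,  38. ])] 30.71888669857682
```

Call:
play_rows(commands=[[-1,-0.0015,-0.0016,0,1],[-1,-0.0015,-0.0016,0,1],[-1,0,0,0,0]])

```text
clock: 13.45
tool_pos: [477.8, -19.4, 17.9]
ee_rot: [0.857, 0.515, 0.0, -0.0]
wrist_force: [2.1, 3.9, -0.7]
grip_width: -0.004
```

Call:
play_rows(commands=[[-1,-0.0015,-0.0016,0,1],[-1,-0.0015,-0.0016,0,1],[-1,0,0,0,0]])

```text
clock: 13.75
tool_pos: [474.3, -23.4, 17.8]
ee_rot: [0.848, 0.53, -0.001, 0.0]
wrist_force: [0.9, 1.3, -0.2]
grip_width: -0.0
```

```bash
python3 -c "
from h import *
dist()"
```

```text
stones [array([ 631.2, -111.4,   38. ]), array([633.1, -85.9,  38. ])] 25.570686341981514
```

Call:
play_rows(commands=[[-1,-0.0014,-0.0017,0,1],[-1,0,0,0,0],[-1,0,0,0,0]])

```text
clock: 14.1
tool_pos: [473.1, -24.8, 17.8]
ee_rot: [0.844, 0.537, -0.0, 0.0]
wrist_force: [1.1, 0.8, -0.0]
grip_width: -0.003
```

```bash
python3 -c "
from h import *
dist();print(ctrl.state()['wrist_force'])"
```

```text
stones [array([ 631., -109.,   38.]), array([633.1, -85.9,  38. ])] 23.195258136093244
[1.03728257 1.17626094 0.86926127]
```

Call:
play_rows(commands=[[-1,-0.0007,-0.0009,0,0.5],[-1,0,0,0,0],[-1,0,0,0,0]])

```text
clock: 14.45
tool_pos: [472.5, -25.5, 17.8]
ee_rot: [0.841, 0.541, -0.0, -0.0]
wrist_force: [0.5, 0.9, -0.0]
grip_width: 0.006
```

Call:
play_rows(commands=[[-1,-0.0007,-0.0009,0,0.5],[-1,0,0,0,0]])

```text
clock: 14.65
tool_pos: [471.7, -26.5, 17.8]
ee_rot: [0.839, 0.545, -0.0, -0.0]
wrist_force: [0.3, 0.8, 1.5]
grip_width: 0.002
```

```bash
python3 -c "
from h import *
dist();print(ctrl.state()['wrist_force'])"
```

```text
stones [array([ 631., -109.,   38.]), array([633.1, -85.9,  38. ])] 23.195258136093244
[ 0.0744816   1.64388309 -0.15706246]
```

Call:
play_rows(commands=[[-1,-0.0007,-0.0009,0,0.5],[-1,0,0,0,0]])

```text
clock: 14.9
tool_pos: [471.1, -27.3, 17.8]
ee_rot: [0.836, 0.548, 0.0, -0.0]
wrist_force: [0.7, 1.6, 0.2]
grip_width: 0.001
```

Call:
play_rows(commands=[[-1,-0.0005,-0.0006,0,0.3],[-1,0,0,0,0]])

```text
clock: 15.1
tool_pos: [470.8, -27.7, 17.8]
ee_rot: [0.835, 0.551, 0.0, -0.0]
wrist_force: [0.5, 3.3, 1.1]
grip_width: -0.001
```

```bash
python3 -c "
from h import *
dist();print(ctrl.state()['wrist_force'])"
```

```text
stones [array([ 631., -109.,   38.]), array([632.6, -85.7,  38. ])] 23.354871012274934
[ 0.70494319  3.8832713  -0.41888544]
```

Force is rising again after the drop, so the jaws are starting to bear. One tiny step more, then I'll back off.

Call:
play_rows(commands=[[-1,-0.0002,-0.0004,0,0],[-1,0,0,0,0]])

```text
clock: 15.35
tool_pos: [470.6, -28.0, 17.8]
ee_rot: [0.835, 0.55, 0.0, -0.0]
wrist_force: [1.7, 4.7, -0.1]
grip_width: -0.003
```

Call:
play_rows(commands=[[-1,0.003,0.0045,0,-2],[-1,0.003,0.004,0,-2],[-1,0.004,0.005,0,-2],[-1,0.005,0.005,0,-3],[-1,0.005,0.005,0,-3],[-1,0.006,0.005,0,-3],[-1,0.008,0.005,0,-3],[-1,0.01,0.006,0,-3],[-1,0.01,0.007,0,-3],[-1,0.005,0.005,0,0]])

```text
clock: 16.35
tool_pos: [530.2, 22.6, 17.8]
ee_rot: [0.931, 0.365, -0.0, 0.001]
wrist_force: [0.2, 0.2, -0.5]
grip_width: 0.002
```

Call:
play_rows(commands=[[-1,0,0,0,0],[-1,0,0,0.03,0],[-1,0,0,0.05,0],[-1,0.02,-0.01,0.05,5],[-1,0.03,-0.03,0,8],[-1,0.03,-0.03,0,8],[-1,0.02,-0.03,0,8],[-1,0,-0.03,0,8],[-1,0,0,0,4],[-1,0,0,0,0]])

```text
clock: 17.35
tool_pos: [626.9, -107.6, 142.9]
ee_rot: [0.745, 0.667, -0.001, -0.0]
wrist_force: [-0.4, 0.5, 0.5]
grip_width: 0.006
```

```bash
python3 - <<'E'
from h import *
wd('w10');dist()
cv2.imwrite('pics/w10b.png',cv2.resize(cv2.imread('pics/w10.png'),(800,600)))
E
```

```text
[ 626.9 -107.6  142.9] [-0.4  0.5  0.5]
(260.0, 188.5) [[ 633.3 -108.2   36.2]]
(260.0, 166.50001525878906) [[635.6 -84.6  41.7]]
(206.5, 10.5) [[603.1  53.8  10.9]]
stones []
```

View pics/w10b.png

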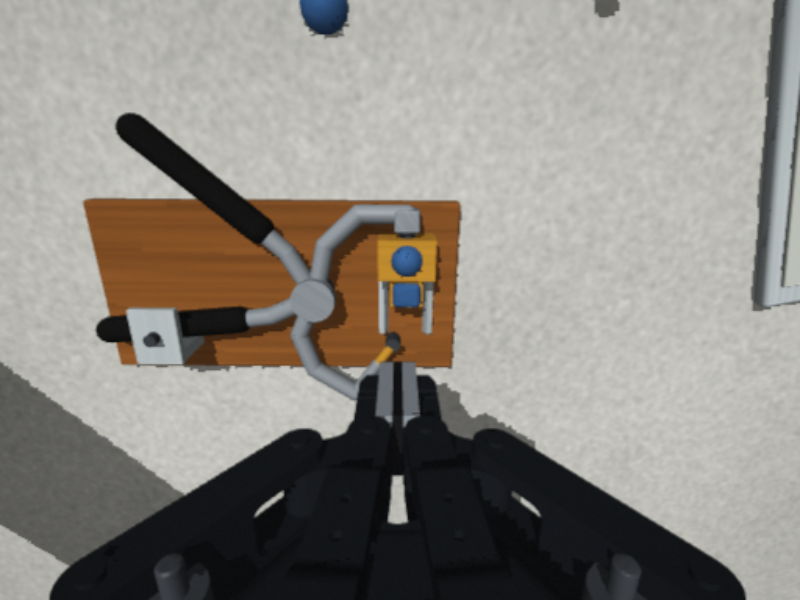

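The pliers have sprung open and the tongue stone (406,294) is up against the box (407,260). I'll do a quick closeness check by depth along the joint.

```bash
python3 - <<'E'
from h import *
p,d,K,T=load('w10');C=cloud(d,K,T)
th=np.radians(-6.4);Y=np.array([-np.sin(th),np.cos(th)])
for u in (254,260,266):
    print(u,[(v,float(C[v,u,2].round(0)),float(((C[v,u,:2]-[572.9,-105.4])@Y).round(1)),int(p[v,u].argmax())) for v in range(170,204,2)])
E
```

```text
254 [(170, 41.0, 24.0, 2), (172, 39.0, 21.5, 2), (174, 35.0, 18.4, 2), (176, 34.0, 16.1, 0), (178, 33.0, 13.9, 0), (180, 30.0, 10.9, 0), (182, 35.0, 10.2, 2), (184, 36.0, 8.5, 2), (186, 35.0, 6.1, 2), (188, 37.0, 4.7, 2), (190, 38.0, 2.8, 2), (192, 36.0, 0.1, 2), (194, 37.0, -1.7, 2), (196, 28.0, -7.0, 2), (198, 13.0, -15.1, 0), (200, 13.0, -17.3, 0), (202, 12.0, -20.3, 0)]
260 [(170, 41.0, 24.2, 2), (172, 41.0, 22.2, 2), (174, 40.0, 19.9, 2), (176, 39.0, 17.5, 2), (178, 35.0, 14.4, 0), (180, 29.0, 10.5, 0), (182, 35.0, 10.4, 2), (184, 35.0, 8.2, 2), (186, 37.0, 6.7, 2), (188, 36.0, 4.4, 2), (190, 36.0, 2.1, 2), (192, 37.0, 0.6, 2), (194, 37.0, -1.4, 2), (196, 33.0, -5.0, 0), (198, 12.0, -15.5, 0), (200, 12.0, -17.6, 0), (202, 11.0, -20.5, 0)]
266 [(170, 41.0, 24.1, 2), (172, 40.0, 21.9, 2), (174, 39.0, 19.6, 0), (176, 34.0, 16.2, 0), (178, 35.0, 14.3, 0), (180, 28.0, 10.1, 0), (182, 35.0, 10.3, 2), (184, 36.0, 8.4, 2), (186, 36.0, 6.5, 2), (188, 37.0, 4.6, 2), (190, 36.0, 2.3, 2), (192, 37.0, 0.4, 2), (194, 36.0, -2.0, 2), (196, 35.0, -4.4, 2), (198, 11.0, -15.7, 0), (200, 13.0, -17.4, 0), (202, 12.0, -20.3, 0)]
```

```bash
python3 -c "
from plant import ctrl
ctrl.sign_off();print(ctrl.state()['clock'])"
```

```text
the job is handed in; nothing more can be done
the job is handed in; nothing more can be done
```

The tongue is snapped home in the box with the pliers, the pliers have sprung open again, and the job is handed in at about 17.4 s of the 69 s allowed.

**What I did:** I lifted the tongue out of the tray and laid it in the channel about 13 mm from the box mouth, knob towards the box. I then pressed the free handle with the shut fingers and let it follow them back to open.

**Force felt:** the sampled force on the handle rose to about 5 N, dropped to about 1.5 N at the click, then climbed again to about 5 N as the jaws began to bear. I stopped there. I read the force only between moves, so short peaks in between are not recorded, but no reading came near 15 N.

**Last checks:**
- **Pliers:** the final wrist picture shows them fully open, with the robot clear and touching nothing.
- **Fit:** the two stones are 23.7 mm apart, against about 23.3 mm expected at home. That leaves about 0.4 mm, which is within measuring noise.
- **Other things on the desk:** I touched none of them, but I did not measure each one again. The blue stone, cut off at the edge of that picture, read a few millimetres from before.
- **Failed check:** the top camera could not see the stones at the end because its view was blocked. Its readings while pressing were only good to about 2 mm.

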